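Steady the kitchen scale and set the mug on it

ROBOT

A 6-joint arm with a two-finger parallel gripper is mounted at the origin on a cart in front of the work surface, level with it; the furniture and walls round the work are solid. World frame = base frame: x ahead of the robot, y to its left, z up, the work surface at z = 0. Lengths are in m, angles in rad, forces in N, time in s.
With the tool pointing down it reaches from about 0.35 to 0.925 m from the base axis. Payload 6.4 kg.
Tool frame: the origin (TCP) lies between the finger pads; the fingertips stand 17 mm ahead of it and the grasp point (between the pads) lies 2 mm behind it; z points along the fingers, y is the line along which they close (so a half turn about z gives the same grasp; the last joint's range is limited). The gripper opens to 85 mm and grips with 20 to 120 N. Pads are 22 mm wide; open, the fingers measure 114 mm over their backs; the gripper's body (76 mm by 85 mm) begins 54 mm behind the grasp point. The pads swing forward as they close: fully open they stand 13 mm farther back than shut.
Start: joints at [-1.487, 0.245, 1.558, -0, 1.339, -0.174], TCP at [0.166, -0.629, 0.248] pointing down, gripper open.
Joint ranges: [-3.13, 3.13], [-1.02, 2.26], [0.13, 2.54], [-0.95, 4.09], [0.21, 2.88], [-2.74, 2.74]. Speed limits (rad/s): [2.57, 2.57, 3.14, 3.14, 3.14, 3.14].

INTERFACE

Orientations are given as a 3x3 rotation matrix whose columns are the frame's x, y, z axes.
In Python, from rig import ctrl, imaging, job gives the robot as it stands.
- The arm moves only by the shell command python3 -m crank 'ROWS' [FORCE]. ROWS is a JSON object whose one key "increments" holds a list of rows, each a list of 7 numbers: the shift along the tool's x, y, z in m, then the turn, a rotation vector about the tool's x, y, z in rad, then the closure, from -1 (fully open) to 1 (shut). A call has exactly 5 rows; each row shifts and turns the commanded pose from where the row before left it, along the tool's axes as they then stand; what a row does not reach is not made up. A row lasts 1/8 s, in which the tool goes at most 62.5 mm and 10.7 degrees, less where a joint would pass 70% of its speed; a pose out of reach is approached as far as the arm can. A call with a gripper value outside its range is refused whole. The fingers move at their own pace and stop on an object; FORCE is the grip in N (left out, the last holds). Time passes only in rows, so rows that do not move let the fingers close, or fill a call up. It gives the time, the measured TCP pose, the force, the opening and the grip force at its end, in the units of the state.
- ctrl.read_state(): the state, without advancing time (a new reading comes with each control period).
- imaging.get_image(name): name is "scene" or "top"; returns the picture (384x512x3 uint8, red, green, blue); there is no depth.
- imaging.camera_info(name): a dict with "fx", "fy", "cx", "cy" (pixels), "R" (3x3) and "t" (3): a world point X has camera coordinates R X + t. Camera axes: x right, y down, z forward; pixel columns grow to the right and rows downward; lengths in m; the calibration is good to about 2 mm. A picture is of the moment at which its call begins. camera_info takes no time and is no camera call.
- job.sign_off(): hands the job in; it is judged then, once.
The state is a dict: "time_s": time; "joint_positions": joint angles; "joint_velocities": joint speeds; "effort": joint torques, N m; "tcp_pos": TCP position; "tool_rot": TCP orientation; "wrist_force": force on the tool from outside, world axes, zero at the start; "wrist_torque": the same for the moment, N m; "grip_width": finger opening in m; "grip_force": force on a finger pad.
Only numpy, scipy, OpenCV 4.12 (cv2) and the standard library are available. Lean on these libraries where they do the work, as an engineer would, in place of code of your own. Each camera call takes 0.05 s, during which the arm holds its last target. There are 200 camera calls.

TASK

The kitchen scale rocks because its screw foot, at the near right corner, is wound up too far. Turn that foot's wing clockwise until the scale stands firmly on all four feet again, without winding it so far that another foot lifts; then take your hand off, and stand the tall mug upright in the middle of the weighing pan. Leave the scale about where it stands, do not tip the mug over, and do not disturb the other things.

Things in the scene. Friction and masses are not known exactly. Their poses are not given: they have to be found in the camera images.
- scale: white kitchen scale, housing 210 (x) x 250 (y) x 26 mm, its top 42 mm above the worktop, about 2.4 kg; origin at the centre of its footprint at worktop height, x away from the robot and y to the left at yaw 0, z up. It leans down to the near right corner while that foot is wound up, so the foot at the far left corner, diagonally across, hovers.
- pan_top (a point): centre of the upper face of the round steel weighing pan, 144 mm across, 56 mm above the worktop, at x = +22, y = +20 mm of the scale
- wing_grip (a point): point to grip on the black wing over the screw foot at the near right corner (x = -80, y = -100 mm of the scale): an upright bar 40 mm long (this point's x), 12 mm thick (its y), 32 mm tall. The point lies on the screw axis, 8 mm under the bar's top, 84 mm over the foot's underside; z up. It keeps its height over the worktop as it turns. Friction 0.06 N m; it stays where it is left
- foot_front_right: the screw foot: 28 mm pad under the wing, moving with it; origin at the centre of its underside. Wing clockwise seen from above winds it down out of the scale, 1.9 mm per rad (12 mm a turn); the hovering far left foot sinks as much, 3 to 5.5 mm to go at first. About 0.75 rad past its touching, all four press evenly; 1.5 rad past it, another foot lifts
- foot_front_left: rubber foot, 28 mm across, under the near left corner of the scale, -80, +100 mm from the scale's centre in its x and y; origin at the centre of its underside, so z is the gap under it (0: on the worktop). The rubber squashes about 0.5 mm under its share of the weight.
- foot_back_left: rubber foot, 28 mm across, under the far left corner of the scale, +80, +100 mm from the scale's centre in its x and y; origin at the centre of its underside, so z is the gap under it (0: on the worktop). The rubber squashes about 0.5 mm under its share of the weight.
- foot_back_right: rubber foot, 28 mm across, under the far right corner of the scale, +80, -100 mm from the scale's centre in its x and y; origin at the centre of its underside, so z is the gap under it (0: on the worktop). The rubber squashes about 0.5 mm under its share of the weight.
- mug_tall: tall straight mug (blue), 82 mm across, 94 mm high, about 0.28 kg, handle along its own -y; z up. Origin on its underside, 15 mm from the body's axis toward the handle
- mug_foot (a point): centre of the mug's round underside (on the body's axis), 41 mm body radius
- mug_mouth (a point): centre of the mug's mouth, at rim height (94 mm), on the body's axis. Wall 4 to 7 mm thick, centred 38 mm from the axis, open inside to 7 mm above the underside. Pinched from above at the rim, one finger inside, it hangs straight; the handle (mug's own -y side, 29 mm thick, to 71 mm from the axis) lets it swing
- cup_low: low wide white cup, 95 mm across, 62 mm high, with a handle; a bystander, as are the next four
- teaspoon: teaspoon, 130 x 27 x 11 mm, lying along its x
- fork: fork, 196 x 27 x 13 mm, lying along its x
- matchbox: matchbox, 64 x 110 x 19 mm
- beaker: drinking glass, 76 mm across, 86 mm high
Mind the look-alikes: they are no part of the job. There is more than one size of the mug_tall; the job needs the middle-sized.

How it is judged:
By the outcome, as a careful person would: the job done as asked, in the order asked, and still so for the second after the job is handed in, with the robot touching nothing.
It also fails if it takes over 72 s, if anything falls off the work surface, if the arm or the gripper's body presses on something with over 40 N, if the wrist force passes 120 N, or if a joint passes its speed limit or range.

## Working session

There is one attempt and no reset: what is moved stays moved. The work goes in short steps, Python scripts to look and compute and a shell command to move; the robot and the scene stay as the last step left them, time stands still between calls to the robot, and variables do not carry over. Pictures are saved under pics/ and viewed, at most 13 in all, crops included, and the job is handed in when it is done.

```bash
ls; mkdir -p pics
python3 - <<'E'
from rig import ctrl, imaging, job
import cv2,numpy as np
for n in("scene","top"):
    im=imaging.get_image(n); cv2.imwrite(f"pics/{n}0.png",im[:,:,::-1])
    c=imaging.camera_info(n); R=np.array(c["R"]);print(n,c["fx"],c["cx"],c["cy"],R.round(3).tolist(),(-R.T@np.array(c["t"])).round(3))
s=ctrl.read_state();print(s["tcp_pos"],np.array(s["tool_rot"]).round(3),s["time_s"])
E
```

```text
pics
scene 385.5919098400549 256.50643579875975 191.85741706812632 [[0.905, -0.425, -0.013], [-0.18, -0.356, -0.917], [0.385, 0.832, -0.399]] [-1.000e-03 -1.057e+00  6.860e-01]
top 365.00136075587903 253.0806692067652 189.53045280655297 [[0.087, -0.996, 0.003], [-0.976, -0.086, -0.2], [0.199, 0.015, -0.98]] [0.295 0.143 1.262]
[ 0.16567981 -0.62803298  0.24726307] [[ 0.967  0.255 -0.   ]
 [ 0.255 -0.967  0.002]
 [ 0.    -0.002 -1.   ]] 0.1
```

View pics/scene0.png

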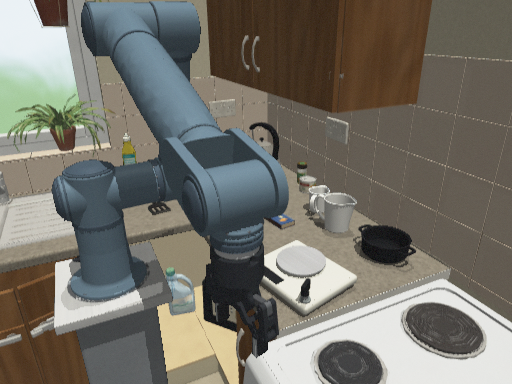

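View pics/top0.png

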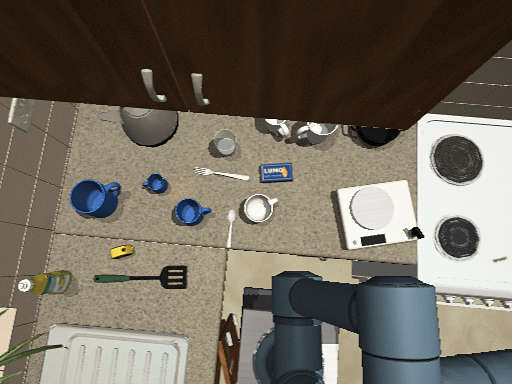

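The top view shows the scale at (376,215) with its wing at (416,234). Of the three blue mugs, the middle-sized one is at (189,211), with its handle pointing right. In the scene view the wing is at (305,290).

```bash
cat > h.py <<'E'
from rig import ctrl, imaging, job
import cv2,numpy as np
def cam(n):
    c=imaging.camera_info(n);R=np.array(c["R"]);t=np.array(c["t"]);return c,R,t
def ray(n,px,z):
    c,R,t=cam(n);o=-R.T@t
    px=np.atleast_2d(px).astype(float)
    d=np.c_[(px[:,0]-c["cx"])/c["fx"],(px[:,1]-c["cy"])/c["fy"],np.ones(len(px))]@R
    return o+d*((z-o[2])/d[:,2])[:,None]
def proj(n,X):
    c,R,t=cam(n);p=np.atleast_2d(X)@R.T+t
    return np.c_[p[:,0]/p[:,2]*c["fx"]+c["cx"],p[:,1]/p[:,2]*c["fy"]+c["cy"]]
def crop(im,x0,y0,x1,y1,k,f): cv2.imwrite(f,cv2.resize(im[y0:y1,x0:x1,::-1],None,fx=k,fy=k,interpolation=cv2.INTER_CUBIC))
E
python3 - <<'E'
from h import *
im=imaging.get_image("top");sc=imaging.get_image("scene")
a=cv2.resize(im[170:260,330:430],(500,450),interpolation=3)
crop(sc,255,235,360,315,7,"pics/s1.png")
b=cv2.resize(im[165:255,140:240],(500,450),interpolation=3)
# scale housing: white mask
hsv=cv2.cvtColor(im,cv2.COLOR_RGB2HSV)
m=((hsv[...,2]>170)&(hsv[...,1]<50)).astype(np.uint8);m[:, :325]=0;m[:,418:]=0;m[:170]=0;m[255:]=0
cs=max(cv2.findContours(m,0,2)[0],key=cv2.contourArea)
r=ray("top",cs[:,0],.042)[:,:2].astype(np.float32)
print("scale",cv2.minAreaRect(r*1000))
# mug
m=((hsv[...,0]>100)&(hsv[...,0]<125)&(hsv[...,1]>110)).astype(np.uint8)
for c in cv2.findContours(m,0,2)[0]:
    if cv2.contourArea(c)>60:
        r=ray("top",c[:,0],.094)[:,:2].astype(np.float32);print("blue",cv2.contourArea(c),cv2.boundingRect(c),cv2.minEnclosingCircle(r*1000))
cv2.imwrite("pics/a1.png",np.vstack([a,np.zeros((0,500,3),np.uint8)])[:,:,::-1]);cv2.imwrite("pics/b1.png",b[:,:,::-1])
m=(im.max(2)<70).astype(np.uint8);m[:,:330]=0;m[:,428:]=0;m[:222]=0;m[244:]=0
for c in cv2.findContours(m,0,2)[0]:
    if cv2.contourArea(c)>10: print("dark",cv2.boundingRect(c),cv2.minAreaRect(c),cv2.minAreaRect((ray("top",c[:,0],.09)[:,:2]*1000).astype(np.float32)))
E
python3 -c "
import cv2,numpy as np
a=cv2.imread('pics/a1.png');b=cv2.imread('pics/b1.png');cv2.imwrite('pics/ab1.png',np.hstack([a[:,100:],b[:,:400]]))"
```

```text
scale ((515.7325439453125, -263.2464599609375), (286.8003234863281, 270.335205078125), 0.7622469067573547)
blue 585.5 (175, 198, 36, 28) ((448.79058837890625, 349.6010437011719), 56.83850860595703)
blue 1394.5 (70, 179, 50, 39) ((469.64630126953125, 670.9273071289062), 82.34117889404297)
blue 285.5 (143, 173, 24, 20) ((520.64990234375, 482.4502258300781), 39.064491271972656)
blue 199.0 (261, 163, 32, 19) ((596.4986572265625, 89.00845336914062), 55.762508392333984)
dark (361, 234, 25, 10) ((372.800048828125, 239.4000244140625), (8.434362411499023, 23.814666748046875), 82.87498474121094) ((404.7040100097656, -233.71678161621094), (26.51607894897461, 75.98772430419922), 12.025779724121094)
dark (408, 227, 16, 12) ((415.1922302246094, 234.03846740722656), (13.590154647827148, 11.926054954528809), 56.3099365234375) ((433.9536437988281, -368.7205505371094), (41.221961975097656, 39.777164459228516), 34.99159622192383)
dark (336, 222, 10, 22) ((340.9764709472656, 232.39410400390625), (22.452302932739258, 5.206331729888916), 77.47119140625) ((418.31951904296875, -131.95948791503906), (70.43568420410156, 16.895423889160156), 14.988414764404297)
```

View pics/ab1.png

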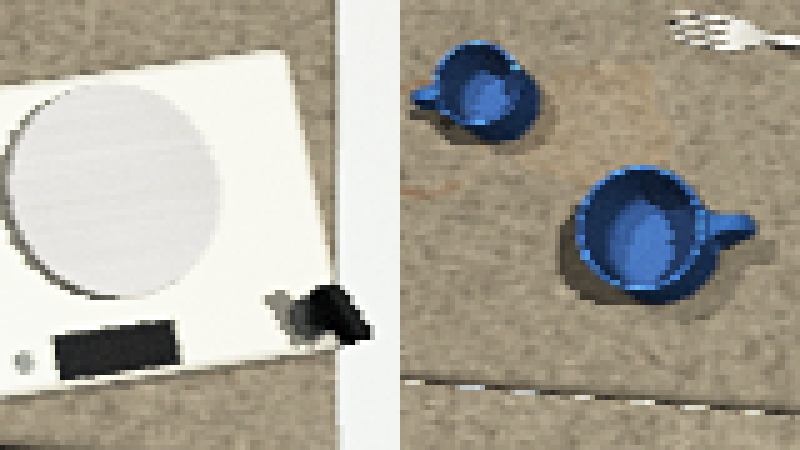

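View pics/s1.png

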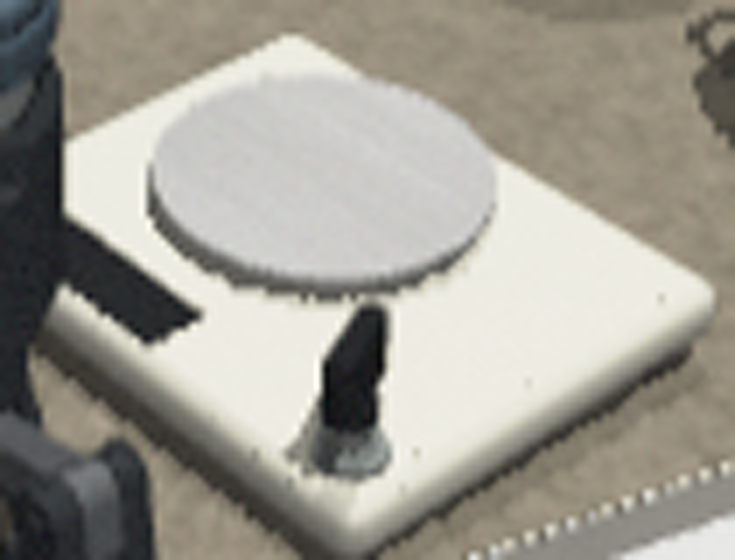

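Close up, the wing's bar runs from about (412,228) to (424,238) in the top image, a yaw of roughly 30°. The mug's rim is centred near (188.5,211) with the handle toward -y. In the scene view, the near-right foot sits under the wing and the far-left corner is at (296,240).

```bash
cat > m.py <<'E'
from h import *
im=imaging.get_image("top");sc=imaging.get_image("scene")
np.save("sc0.npy",sc);np.save("top0.npy",im)
def mom(img,box,th):
    x0,y0,x1,y1=box;g=img[y0:y1,x0:x1].max(2).astype(float)
    w=np.clip((th-g)/th*1.6,0,1);w[w<.35]=0
    w=w.astype(np.float32);M=cv2.moments(w)
    c=np.array([M['m10'],M['m01']])/M['m00']+[x0,y0]
    a=.5*np.arctan2(2*M['mu11'],M['mu20']-M['mu02']);return c,a,M['m00']
ct,_,n1=mom(im,(406,224,428,242),90);cs,_,n2=mom(sc,(296,272,314,296),90)
print(ct,cs,n1,n2)
Ps=[np.hstack([cam(n)[0]["fx"]*0+np.array([[cam(n)[0]["fx"],0,cam(n)[0]["cx"]],[0,cam(n)[0]["fy"],cam(n)[0]["cy"]],[0,0,1]])@np.c_[cam(n)[1],cam(n)[2]]]) for n in("top","scene")]
X=cv2.triangulatePoints(Ps[0],Ps[1],ct[:,None],cs[:,None]);print("wing centroid",(X[:3]/X[3]).ravel())
# bar top corners on z=.092, picked in crop; far end/near end
for q in [(330,287),(345,287),(372,335),(360,340)]: print("corner",ray("top",np.array(q)/5+[349.5,169.5],.092)[0])
# scale edges: far (row search), left, right, near edges
g=cv2.cvtColor(im,cv2.COLOR_RGB2HSV);S=im.min(2).astype(float)
def edge(axis,rng,lo,hi,sgn):
    pts=[]
    for k in rng:
        l=S[lo:hi,k] if axis==0 else S[k,lo:hi]
        d=np.clip(np.diff(l)*sgn,0,None);i=d.argmax();s=slice(max(i-1,0),i+2)
        e=(np.arange(len(d))[s]*d[s]).sum()/d[s].sum()+.5+lo
        pts.append((k,e) if axis==0 else (e,k))
    return np.array(pts)
for nm,p in dict(far=edge(0,range(345,402),174,196,1),left=edge(1,range(195,240),330,352,1),near=edge(0,range(390,406),236,252,-1)).items():
    w=ray("top",p,.042)[:,:2].astype(np.float32)
    v=cv2.fitLine(w,cv2.DIST_HUBER,0,1e-4,1e-4).ravel();print(nm,v,np.degrees(np.arctan2(v[1],v[0])))
print("pan",ray("top",np.array([112.5,191.5])/5+[349.5,169.5],.056))
# mug rim
print("mug",ray("top",np.array([242.5,229])/5+[139.5,164.5],.094), ray("top",np.array([330,228])/5+[139.5,164.5],.06))
print("farright corner",ray("top",np.array([286,52])/5+[349.5,169.5],.042))
E
python3 m.py
```

```text
[416.07485691 232.63540474] [305.21088215 288.13707948] 108.71111106872559 109.78222250938416
wing centroid [ 0.44270244 -0.38168982  0.06925626]
corner [ 0.45638106 -0.36908795  0.092     ]
corner [ 0.45722083 -0.37868533  0.092     ]
corner [ 0.4279736  -0.39576465  0.092     ]
corner [ 0.42412065 -0.3881101   0.092     ]
far [ 0.22287707 -0.97484654  0.59459877 -0.22778691] -77.121925
left [ 0.9769081   0.21365994  0.48565215 -0.14105867] 12.33692
near [ 0.23543358 -0.97189045  0.4091172  -0.33596498] -76.38281
pan [[ 0.51271425 -0.24004465  0.056     ]]
mug [[0.44580589 0.36370597 0.094     ]] [[0.45594406 0.31235245 0.06      ]]
farright corner [[ 0.62260466 -0.36113532  0.042     ]]
```

```bash
python3 -m crank '{"increments":[[0,0,0,0,0,-0.13,-1],[0,0,0,0,0,-0.135,-1],[0.06,-0.0127,0,0,0,0,-1],[0.06,-0.0127,0,0,0,0,-1],[0.06,-0.0127,0,0,0,0,-1]]}' 25; python3 -m crank '{"increments":[[0.06,-0.0127,0,0,0,0,-1],[0.06,-0.0127,0.02,0,0,0,-1],[0.06,-0.0127,0.03,0,0,0,-1],[0,0,0.03,0,0,0,-0.3],[0,0,0,0,0,0,-0.3]]}'
python3 - <<'E'
from h import *
s=ctrl.read_state();T=np.array([.442,-.381,.082]);R=np.array(s["tool_rot"]);print(R.T@(T-s["tcp_pos"]),np.degrees(np.arctan2(R[1,0],R[0,0])),s["joint_positions"],s["grip_width"])
E
```

```text
time_s: 0.92
tcp_pos: [0.3037, -0.5043, 0.2483]
tool_rot: [[0.867, 0.499, 0.0], [0.499, -0.867, -0.0], [0.0, 0.0, -1.0]]
wrist_force: [0.0, -0.3, -0.2]
grip_width: 0.0857
grip_force: 0.0
time_s: 1.55
tcp_pos: [0.4336, -0.3856, 0.1688]
tool_rot: [[0.866, 0.5, -0.004], [0.5, -0.866, 0.004], [-0.001, -0.006, -1.0]]
wrist_force: [0.5, -0.7, 0.2]
grip_width: 0.0555
grip_force: 0.0
[0.00964441 0.00073949 0.08678461] 30.020331983831674 [-9.22111074e-01  1.71594951e-01  1.79652920e+00 -1.13913691e-04
  1.17917509e+00  1.24777698e-01] 0.055548177804221104
```

```bash
python3 -m crank '{"increments":[[0,0,0.02,0,0,0,-0.3],[0,0,0.02,0,0,0,-0.3],[0,0,0,0,0,0,-0.3],[0,0,0,0,0,0,-0.3],[0,0,0,0,0,0,-0.3]]}'
python3 - <<'E'
from h import *
s=ctrl.read_state();T=np.array([.442,-.381,.082]);R=np.array(s["tool_rot"]);print(R.T@(T-s["tcp_pos"]),s["grip_width"])
a=imaging.get_image("top")[200:260,380:450];b=imaging.get_image("scene")[255:315,265:335]
f=lambda i:cv2.resize(i,(560,480),interpolation=3)[:,80:480]
cv2.imwrite("pics/c2.png",np.hstack([f(a),f(b)])[:,:,::-1])
E
```

```text
time_s: 2.17
tcp_pos: [0.4346, -0.3881, 0.1323]
tool_rot: [[0.867, 0.499, 0.001], [0.499, -0.867, -0.001], [0.0, 0.002, -1.0]]
wrist_force: [-0.2, -0.1, 0.2]
grip_width: 0.0554
grip_force: 0.0
[ 0.00991779 -0.00251606  0.05031706] 0.05544381274614931
```

View pics/c2.png

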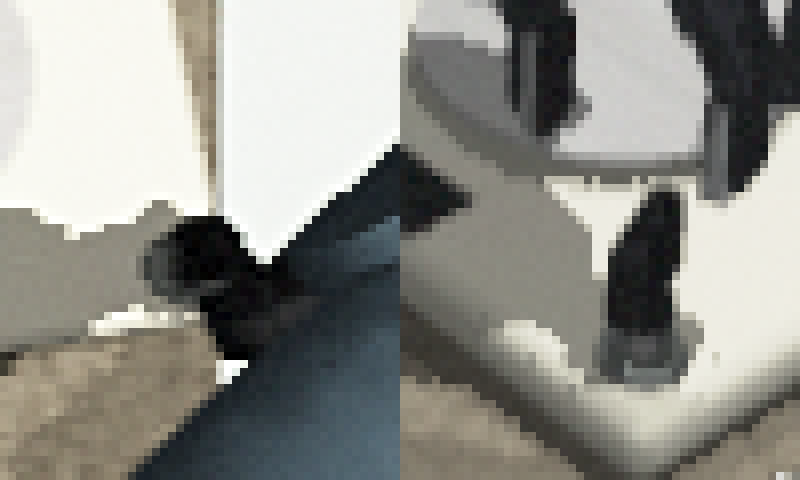

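The fingers bracket the wing in the scene view (tips at about 540 and 730, wing top at 665 in the crop), so I'll correct by a centimetre, descend and grip.

```bash
python3 -m crank '{"increments":[[0.01,-0.0025,0,0,0,0,-0.3],[0,0,0.015,0,0,0,-0.3],[0,0,0.02,0,0,0,-0.3],[0,0,0.015,0,0,0,-0.3],[0,0,0,0,0,0,-0.3]]}'; python3 -m crank '{"increments":[[0,0,0,0,0,0,0.2],[0,0,0,0,0,0,0.5],[0,0,0,0,0,0,1],[0,0,0,0,0,0,1],[0,0,0,0,0,0,1]]}' 25
python3 - <<'E'
from h import *
s=ctrl.read_state();print(s["tcp_pos"],s["wrist_force"],s["wrist_torque"],s["grip_width"],s["grip_force"],s["joint_positions"])
E
```

```text
time_s: 2.9
tcp_pos: [0.4406, -0.3792, 0.0789]
tool_rot: [[0.867, 0.499, -0.003], [0.499, -0.867, 0.004], [-0.001, -0.005, -1.0]]
wrist_force: [-0.7, 0.6, 0.2]
grip_width: 0.0553
grip_force: 0.0
time_s: 3.52
tcp_pos: [0.4427, -0.3822, 0.0829]
tool_rot: [[0.866, 0.499, 0.003], [0.499, -0.866, -0.005], [0.0, 0.005, -1.0]]
wrist_force: [3.0, -5.8, -0.4]
grip_width: 0.0114
grip_force: 31.5
[ 0.44265505 -0.38220245  0.082855  ] [ 3.04979887 -5.77321755 -0.42247901] [-0.62925322 -0.24518215  0.09917565] 0.01136044530026572 31.483519077301025 [-9.05747799e-01  2.97759394e-01  1.82533506e+00 -6.79017208e-04
  1.01322458e+00  1.42576604e-01]
```

```bash
python3 -m crank '{"increments":[[0,0.0015,0,0,0,0,1],[0,0,0,0,0,0.15,1],[0,0,0,0,0,0.15,1],[0,0,0,0,0,0.15,1],[0,0,0,0,0,0,1]]}'
python3 -c "
from rig import ctrl;s=ctrl.read_state();print(s['wrist_torque'],s['joint_positions'][5])"
python3 -m crank '{"increments":[[0,0,0,0,0,0.15,1],[0,0,0,0,0,0.15,1],[0,0,0,0,0,0.15,1],[0,0,0,0,0,0.15,1],[0,0,0,0,0,0,1]]}'
python3 -c "
from rig import ctrl;s=ctrl.read_state();print(s['wrist_torque'],s['joint_positions'][5])"
```

```text
time_s: 4.15
tcp_pos: [0.443, -0.382, 0.0826]
tool_rot: [[0.997, 0.074, 0.001], [0.074, -0.997, -0.001], [0.001, 0.001, -1.0]]
wrist_force: [0.2, -0.6, 6.1]
grip_width: 0.0116
grip_force: 32.8
[0.37756533 0.17370559 0.0082895 ] 0.5907469206065781
time_s: 4.78
tcp_pos: [0.4435, -0.3816, 0.0825]
tool_rot: [[0.865, -0.502, 0.002], [-0.502, -0.865, 0.0], [0.002, -0.001, -1.0]]
wrist_force: [2.4, -0.2, 4.9]
grip_width: 0.0115
grip_force: 33.9
[ 0.71349906 -0.408852   -0.05842169] 1.1904208672832768
```

```bash
python3 -m crank '{"increments":[[0,0,0,0,0,0.15,1],[0,0,0,0,0,0.15,1],[0,0,0,0,0,0.15,1],[0,0,0,0,0,0,1],[0,0,0,0,0,0,1]]}'
cat > look.py <<'E'
from h import *
import sys
sc0=np.load("sc0.npy")
sc=np.mean([imaging.get_image("scene").astype(float) for _ in range(4)],0).astype(np.uint8);np.save(sys.argv[1]+".npy",sc)
s=ctrl.read_state();print(s["time_s"],s["joint_positions"][5],s["wrist_force"],s["wrist_torque"])
c=np.array([.4957,-.2644]);x=np.array([.975,.223]);y=np.array([-.223,.975])
for nm,(u,v) in dict(BL=(105,125),BR=(105,-125),FR=(-105,-125),FL=(-105,125)).items(): print(nm,proj("scene",np.r_[c+u*x+v*y,.042]),proj("scene",np.r_[c+u*x+v*y,.043])[0,1])
a=cv2.resize(sc[232:322,255:360],(735,630),interpolation=3);cv2.imwrite(f"pics/{sys.argv[1]}.png",a[:590,:,::-1])
E
python3 look.py s2
```

```text
time_s: 5.4
tcp_pos: [0.4439, -0.3816, 0.0825]
tool_rot: [[0.563, -0.827, 0.003], [-0.827, -0.563, -0.0], [0.002, -0.003, -1.0]]
wrist_force: [4.9, 2.0, 5.3]
grip_width: 0.0114
grip_force: 33.3
5.6 1.6377345136886674 [5.3365447  1.98305595 6.42788964] [ 0.83041105 -1.02553644 -0.00578818]
BL [[271.18200125  25.87141296]] 25.868628230692195
BR [[-1756.00727367    44.10957276]] 44.123039407423875
FR [[270.77553783  22.26012133]] 22.26295727632703
FL [[-1617.42736184    59.20876202]] 59.196386648379104
```

View pics/s2.png

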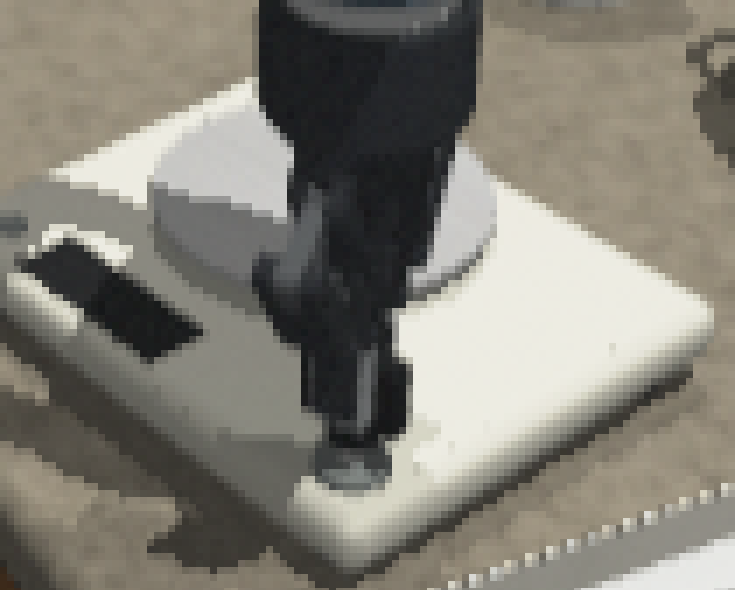

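The hand hides the far-left corner itself, but the far-left edge (crop x 110–250, y 80–170) and the far edge right of the pan (500–690, 190–290) stay visible. I'll track those at subpixel precision.

```bash
cat > tr.py <<'E'
from h import *
import sys
def edge(im,cols,y0,slope,xr,half=5):
    S=im.min(2).astype(float);out=[]
    for k in cols:
        yc=int(round(y0+slope*(k-xr)));d=np.clip(np.diff(S[yc-half:yc+half+1,k]),0,None)
        out.append((np.arange(len(d))*d).sum()/d.sum()+yc-half)
    return np.array(out)
for n in sys.argv[1:]:
    im=np.load(n+".npy")
    # far-left edge: crop(110,150)->(250,82) : px (270.7,253.4)->(290.7,243.7); far edge crop(510,190)->(680,285)
    L=edge(im,range(277,290),243.7,-.485,290.7,4);F=edge(im,range(329,352),259.1,.56,327.9,4)
    print(n,"L",L.mean().round(3),(L-L.mean()).std().round(2),"F",[F[i:i+6].mean().round(3) for i in(0,6,12,17)])
E
python3 tr.py sc0 s2
python3 - <<'E'
from h import *
c=np.array([.4957,-.2644]);x=np.array([.975,.223]);y=np.array([-.223,.975])
for nm,(u,v) in dict(BL=(.105,.125),BR=(.105,-.125),FR=(-.105,-.125),FL=(-.105,.125)).items(): print(nm,proj("scene",np.r_[c+u*x+v*y,.042]),proj("scene",np.r_[c+u*x+v*y,.052])-proj("scene",np.r_[c+u*x+v*y,.042]))
E
```

```text
sc0 L 245.098 1.81 F [np.float64(259.815), np.float64(263.333), np.float64(267.102), np.float64(270.018)]
s2 L 245.743 1.74 F [np.float64(260.106), np.float64(263.509), np.float64(267.157), np.float64(269.966)]
BL [[295.16288553 238.93355634]] [[ 0.0827374  -2.67143877]]
BR [[356.90952846 274.32570052]] [[ 0.32627567 -2.9918104 ]]
FR [[302.7157238  306.03800045]] [[ 0.14023278 -3.22900138]]
FL [[243.20649528 261.93701016]] [[-0.09102236 -2.86805047]]
```

Both edges moved as predicted for 2.85 mm of sinking with no contact yet, so tracking works. I'll continue in small steps.

```bash
sed -i '/^a=cv2/d;/^c=np/d;/^for nm/d' look.py
python3 -m crank '{"increments":[[0,0,0,0,0,0.15,1],[0,0,0,0,0,0.15,1],[0,0,0,0,0,0,1],[0,0,0,0,0,0,1],[0,0,0,0,0,0,1]]}'; python3 look.py s3
python3 -m crank '{"increments":[[0,0,0,0,0,0.15,1],[0,0,0,0,0,0.15,1],[0,0,0,0,0,0,1],[0,0,0,0,0,0,1],[0,0,0,0,0,0,1]]}'; python3 look.py s4
python3 -m crank '{"increments":[[0,0,0,0,0,0.15,1],[0,0,0,0,0,0.15,1],[0,0,0,0,0,0,1],[0,0,0,0,0,0,1],[0,0,0,0,0,0,1]]}'; python3 look.py s5; python3 tr.py sc0 s2 s3 s4 s5
```

```text
time_s: 6.22
tcp_pos: [0.4441, -0.3817, 0.0825]
tool_rot: [[0.293, -0.956, 0.004], [-0.956, -0.293, -0.001], [0.002, -0.004, -1.0]]
wrist_force: [5.8, 0.4, 4.1]
grip_width: 0.0114
grip_force: 32.7
6.425 1.9377452869264384 [5.21367399 1.04646617 3.88264483] [ 0.65004814 -1.21591553 -0.06880062]
time_s: 7.05
tcp_pos: [0.4441, -0.3815, 0.0824]
tool_rot: [[-0.002, -1.0, 0.004], [-1.0, 0.002, -0.0], [0.0, -0.004, -1.0]]
wrist_force: [6.0, 3.0, 5.4]
grip_width: 0.0116
grip_force: 32.5
7.25 2.2377075342042314 [5.97518275 2.3148386  5.01073998] [ 0.70481894 -1.23295069 -0.06943032]
time_s: 7.88
tcp_pos: [0.4442, -0.3815, 0.0824]
tool_rot: [[-0.298, -0.955, 0.004], [-0.955, 0.298, -0.0], [-0.001, -0.004, -1.0]]
wrist_force: [7.3, 2.4, 4.2]
grip_width: 0.0114
grip_force: 32.4
8.075 2.537746409948353 [5.84913023 2.30996525 4.11782579] [ 0.62096    -1.25642876 -0.04631671]
sc0 L 245.098 1.81 F [np.float64(259.815), np.float64(263.333), np.float64(267.102), np.float64(270.018)]
s2 L 245.743 1.74 F [np.float64(260.106), np.float64(263.509), np.float64(267.157), np.float64(269.966)]
s3 L 245.813 1.77 F [np.float64(260.106), np.float64(263.489), np.float64(267.15), np.float64(269.933)]
s4 L 245.88 1.77 F [np.float64(259.961), np.float64(263.499), np.float64(267.159), np.float64(269.932)]
s5 L 245.946 1.73 F [np.float64(261.68), np.float64(263.508), np.float64(267.145), np.float64(269.878)]
```

The far edge is flat after about 1.5 rad, but the grip itself may be distorting the tilt. I'll let go, back off and measure cleanly.

```bash
python3 -m crank '{"increments":[[0,0,0,0,0,0,0.5],[0,0,0,0,0,0,0],[0,0,0,0,0,0,-0.3],[0,0,0,0,0,0,-0.3],[0,0,-0.03,0,0,0,-0.3]]}'; python3 -m crank '{"increments":[[0,0,-0.05,0,0,0,-0.3],[0,0.05,-0.03,0,0,0,-0.3],[0,0.05,-0.03,0,0,0,-0.3],[0,0.05,0,0,0,0,-0.3],[0,0,0,0,0,0,-0.3]]}'; python3 look.py s6; python3 tr.py sc0 s6
cat > tr2.py <<'E'
from h import *
import sys
r=cv2.cvtColor(np.load("sc0.npy"),cv2.COLOR_RGB2GRAY).astype(np.float32)
for n in sys.argv[1:]:
    g=cv2.cvtColor(np.load(n+".npy"),cv2.COLOR_RGB2GRAY).astype(np.float32)
    for nm,(x,y) in dict(BL=(295,239),BR=(357,275),pan=(301,262)).items():
        h=8 if nm!="pan" else 14
        s=np.s_[y-h:y+h,x-h:x+h];w=cv2.createHanningWindow((2*h,2*h),cv2.CV_32F)
        W=np.eye(2,3,dtype=np.float32)
        try: cc,W=cv2.findTransformECC(r[s],g[s],W,cv2.MOTION_TRANSLATION,(3,100,1e-5))
        except cv2.error: cc=0
        print(n,nm,W[:,2].round(3),round(cc,3))
E
python3 tr2.py s6; python3 -c "
import numpy as np,cv2
a=np.load('s6.npy')[225:325,235:365];cv2.imwrite('pics/s6.png',cv2.resize(a,(780,600),interpolation=3)[:,:,::-1])"
```

```text
time_s: 8.7
tcp_pos: [0.441, -0.38, 0.109]
tool_rot: [[-0.301, -0.953, -0.004], [-0.953, 0.301, 0.005], [-0.003, 0.005, -1.0]]
wrist_force: [-0.4, -0.7, 0.4]
grip_width: 0.0553
grip_force: 0.0
time_s: 9.32
tcp_pos: [0.2975, -0.3354, 0.2213]
tool_rot: [[-0.304, -0.953, -0.0], [-0.953, 0.304, -0.0], [0.0, 0.0, -1.0]]
wrist_force: [0.2, -0.4, -0.3]
grip_width: 0.0553
grip_force: 0.0
9.525 2.351973122113499 [ 0.01199678  0.23371705 -0.27984184] [-0.03166157  0.02522581 -0.03410831]
sc0 L 245.098 1.81 F [np.float64(259.815), np.float64(263.333), np.float64(267.102), np.float64(270.018)]
s6 L 245.942 1.72 F [np.float64(260.165), np.float64(263.516), np.float64(267.111), np.float64(269.939)]
s6 BL [-0.071  1.084] 0.997
s6 BR [ 0.071 -0.13 ] 0.972
s6 pan [4.477 0.222] 0.701
```

View pics/s6.png

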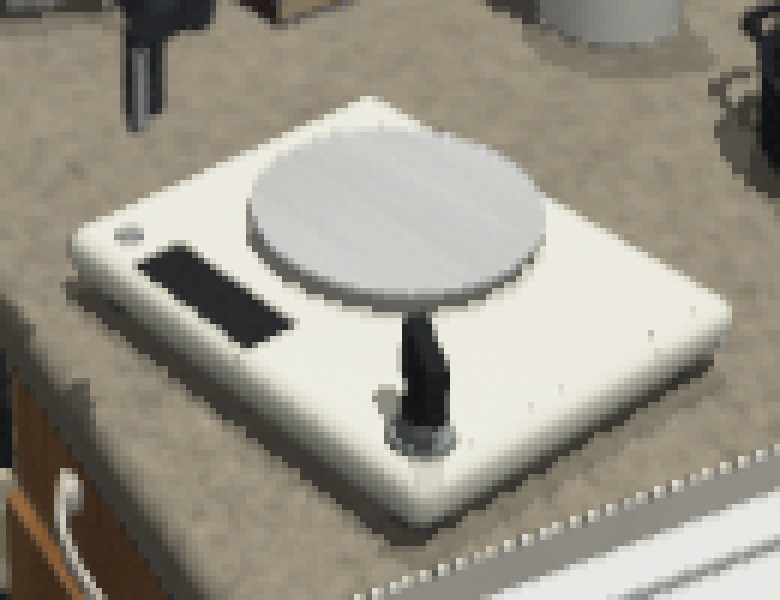

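The view is clear and the wing is now near yaw 73°. The far-left corner sank 1.08 px (about 4.1 mm) for 4.56 mm of screw travel, so the foot has touched and I'm roughly 0.2–0.5 rad past it. I'll check the near-right corner, then regrasp for about 0.4 rad more.

```bash
sed -i 's/pan=(301,262)/FR=(303,306),FRr=(318,298)/' tr2.py; python3 tr2.py s6
python3 - <<'E'
from h import *
s=ctrl.read_state();R=np.array(s["tool_rot"]);print(R.T@(np.array([.4435,-.3818,.082])-s["tcp_pos"]),s["joint_positions"][5],np.degrees(np.arctan2(R[1,0],R[0,0])))
E
```

```text
s6 BL [-0.071  1.084] 0.997
s6 BR [ 0.071 -0.13 ] 0.972
s6 FR [ 1.183 -1.759] 0.918
s6 FRr [-0.97  -0.249] 0.958
[-0.00028892 -0.15030988  0.13965317] 2.351973122113499 -107.52140515195322
```

```bash
for i in 1 2 3; do python3 -m crank '{"increments":[[0,0,0,0,0,-0.1745,-0.3],[0,0,0,0,0,-0.1745,-0.3],[0,0,0,0,0,-0.1745,-0.3],[0,0,0,0,0,-0.1745,-0.3],[0,0,0,0,0,-0.1745,-0.3]]}' >/dev/null; done; python3 -m crank '{"increments":[[0,0,0,0,0,-0.1745,-0.3],[0,0,0,0,0,-0.1745,-0.3],[0,0,0,0,0,-0.1745,-0.3],[0,0.05,0,0,0,0,-0.3],[0,0.05,0,0,0,0,-0.3]]}';  python3 -m crank '{"increments":[[0,0.05,0,0,0,0,-0.3],[0,0,0.04,0,0,0,-0.3],[0,0,0.03,0,0,0,-0.3],[0,0,0,0,0,0,-0.3],[0,0,0,0,0,0,-0.3]]}'
python3 - <<'E'
from h import *
s=ctrl.read_state();R=np.array(s["tool_rot"]);print(R.T@(np.array([.4435,-.3818,.082])-s["tcp_pos"]),s["joint_positions"][5],np.degrees(np.arctan2(R[1,0],R[0,0])))
E
```

```text
time_s: 12.02
tcp_pos: [0.3969, -0.3673, 0.2212]
tool_rot: [[0.302, 0.953, -0.0], [0.953, -0.302, -0.0], [-0.0, 0.0, -1.0]]
wrist_force: [-0.7, -1.1, 1.4]
grip_width: 0.0558
grip_force: 0.0
time_s: 12.65
tcp_pos: [0.4434, -0.3823, 0.1525]
tool_rot: [[0.302, 0.953, 0.001], [0.953, -0.302, -0.001], [-0.001, 0.001, -1.0]]
wrist_force: [0.7, 0.0, 0.3]
grip_width: 0.0556
grip_force: 0.0
[ 0.00059727 -0.00012712  0.07048279] -0.5987260547026293 72.44362542872535
```

```bash
python3 -m crank '{"increments":[[0,0,0.03,0,0,0,-0.3],[0,0,0.03,0,0,0,-0.3],[0,0,0.01,0,0,0,-0.3],[0,0,0,0,0,0,-0.3],[0,0,0,0,0,0,0.2]]}'; python3 -m crank '{"increments":[[0,0,0,0,0,0,0.5],[0,0,0,0,0,0,1],[0,0,0,0,0,0,1],[0,0,0,0,0,0,1],[0,0,0,0,0,0,1]]}'; python3 -m crank '{"increments":[[0,0,0,0,0,0.13,1],[0,0,0,0,0,0.14,1],[0,0,0,0,0,0.13,1],[0,0,0,0,0,0,1],[0,0,0,0,0,0,1]]}'
python3 -m crank '{"increments":[[0,0,0,0,0,0,0.5],[0,0,0,0,0,0,0],[0,0,0,0,0,0,-0.3],[0,0,0,0,0,0,-0.3],[0,0,-0.03,0,0,0,-0.3]]}'; python3 -m crank '{"increments":[[0,0,-0.05,0,0,0,-0.3],[0,-0.05,-0.03,0,0,0,-0.3],[0,-0.05,-0.03,0,0,0,-0.3],[0,-0.05,0,0,0,0,-0.3],[0,0,0,0,0,0,-0.3]]}' ; python3 look.py s7;python3 tr.py sc0 s6 s7; python3 tr2.py s7; sed 's/sc0.npy/s6.npy/;s/dict(/dict(FL=(247,265),/' tr2.py>tr3.py; python3 tr3.py s7
```

```text
time_s: 13.28
tcp_pos: [0.4433, -0.3828, 0.0834]
tool_rot: [[0.302, 0.953, 0.002], [0.953, -0.302, -0.003], [-0.002, 0.003, -1.0]]
wrist_force: [-0.4, -0.1, -0.5]
grip_width: 0.0385
grip_force: 0.0
time_s: 13.9
tcp_pos: [0.4437, -0.3826, 0.0827]
tool_rot: [[0.302, 0.953, 0.003], [0.953, -0.302, -0.002], [-0.001, 0.004, -1.0]]
wrist_force: [6.1, -1.5, 2.6]
grip_width: 0.0116
grip_force: 30.7
time_s: 14.52
tcp_pos: [0.4433, -0.3822, 0.0825]
tool_rot: [[0.648, 0.762, 0.002], [0.762, -0.648, -0.001], [0.0, 0.002, -1.0]]
wrist_force: [4.5, 0.7, 5.4]
grip_width: 0.0112
grip_force: 31.0
time_s: 15.15
tcp_pos: [0.4409, -0.38, 0.109]
tool_rot: [[0.649, 0.76, -0.004], [0.76, -0.649, 0.005], [0.001, -0.006, -1.0]]
wrist_force: [0.1, 1.0, 0.5]
grip_width: 0.0553
grip_force: 0.0
time_s: 15.78
tcp_pos: [0.3266, -0.2822, 0.2208]
tool_rot: [[0.65, 0.76, -0.0], [0.76, -0.65, 0.0], [-0.0, -0.0, -1.0]]
wrist_force: [0.6, -0.0, 0.2]
grip_width: 0.0553
grip_force: 0.0
15.975 -0.2687546062746486 [-0.2327713  -0.07462783  0.70103612] [-0.02461497  0.01440985  0.026118  ]
sc0 L 245.098 1.81 F [np.float64(259.815), np.float64(263.333), np.float64(267.102), np.float64(270.018)]
s6 L 245.942 1.72 F [np.float64(260.165), np.float64(263.516), np.float64(267.111), np.float64(269.939)]
s7 L 245.964 1.7 F [np.float64(260.155), np.float64(263.478), np.float64(267.096), np.float64(269.876)]
s7 BL [-0.116  1.148] 0.991
s7 BR [ 0.024 -0.231] 0.925
s7 FR [ 0.715 -2.059] 0.974
s7 FRr [-1.912 -0.104] 0.984
s7 FL [ 0.129 -0.015] 0.957
s7 BL [-0.052  0.033] 0.998
s7 BR [-0.002 -0.122] 0.99
s7 FR [-0.673 -0.229] 0.979
s7 FRr [-0.106 -0.055] 0.991
```

Between 2.40 and 2.80 rad, the far-left corner sank only about 0.03–0.06 px (0.20 px if free). So contact was already made, with gap ≈ 4 mm, and we're about 0.7–0.9 rad past touching, close to even. The wing is done, so on to the mug.

```bash
python3 -m crank '{"increments":[[0,0,0,0,0,0.168,-0.3],[0,0,0,0,0,0.168,-0.3],[0,0,0,0,0,0.168,-0.3],[0,0,0,0,0,0.168,-0.3],[0.04,-0.054,0,0,0,0,-0.3]]}'>/dev/null; python3 -m crank '{"increments":[[0.04,-0.054,0,0,0,0,-0.3],[0.04,-0.054,0,0,0,0,-0.3],[0.04,-0.054,0,0,0,0,-0.3],[0.04,-0.054,0,0,0,0,-0.3],[0.03,-0.054,0,0,0,0,-0.3]]}'; python3 -m crank '{"increments":[[0.01,-0.054,0,0,0,0,-0.3],[0,-0.054,0,0,0,0,-0.3],[0,-0.054,0,0,0,0,-0.3],[0,-0.054,0,0,0,0,-0.3],[0,-0.054,0,0,0,0,-0.3]]}';python3 -m crank '{"increments":[[0,-0.054,0,0,0,0,-0.3],[0,0,0.04,0,0,0,-0.3],[0,0,0.03,0,0,0,-0.3],[0,0,0,0,0,0,-0.3],[0,0,0,0,0,0,-0.3]]}'
python3 - <<'E'
from h import *
s=ctrl.read_state();R=np.array(s["tool_rot"]);print(R.T@(np.array([.4385,.401,.078])-s["tcp_pos"]),s["joint_positions"][5],np.degrees(np.arctan2(R[1,0],R[0,0])))
a=imaging.get_image("top")[170:240,150:225];b=imaging.get_image("scene");p=proj("scene",[.445,.364,.06])[0].astype(int);print(p)
cv2.imwrite("pics/d1.png",cv2.resize(a,(640,600),interpolation=3)[:,:,::-1])
E
```

```text
time_s: 17.23
tcp_pos: [0.4843, 0.0585, 0.2215]
tool_rot: [[0.982, 0.191, 0.0], [0.191, -0.982, -0.0], [0.0, 0.0, -1.0]]
wrist_force: [1.3, -0.3, -0.1]
grip_width: 0.0557
grip_force: 0.0
time_s: 17.85
tcp_pos: [0.4411, 0.3258, 0.2211]
tool_rot: [[0.982, 0.191, -0.0], [0.191, -0.982, -0.0], [-0.0, 0.0, -1.0]]
wrist_force: [0.6, -0.1, 0.3]
grip_width: 0.0557
grip_force: 0.0
time_s: 18.48
tcp_pos: [0.4315, 0.377, 0.1524]
tool_rot: [[0.982, 0.191, 0.001], [0.191, -0.982, 0.001], [0.001, -0.0, -1.0]]
wrist_force: [0.5, -0.2, 0.4]
grip_width: 0.0554
grip_force: 0.0
[ 0.0113231  -0.02223315  0.07444323] 1.8993558126408707 10.982191033441906
[210 188]
```

View pics/d1.png

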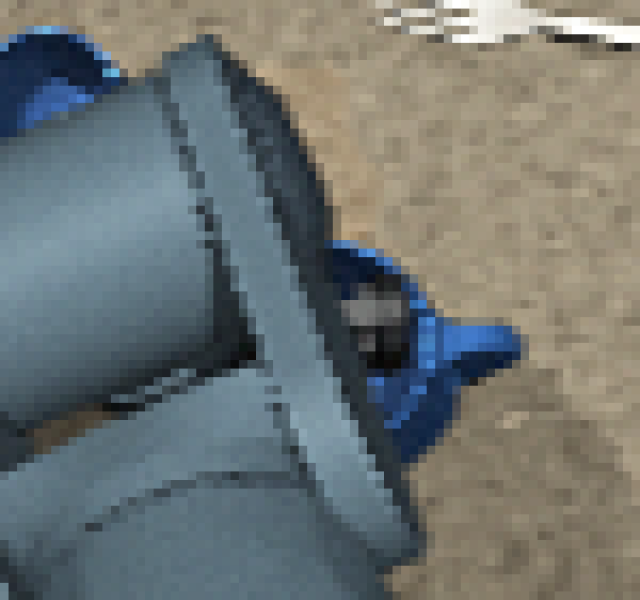

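The inner finger is over the mouth on the handle side (380,330), which agrees with the remaining 22 mm offset. I'll shift, descend and check the force before closing.

```bash
python3 -m crank '{"increments":[[0.0113,-0.0222,0,0,0,0,-0.3],[0,0,0,0,0,0,-0.3],[0,0,0,0,0,0,-0.3],[0,0,0.025,0,0,0,-0.3],[0,0,0.015,0,0,0,-0.3]]}'; python3 -m crank '{"increments":[[0,0,0.015,0,0,0,-0.3],[0,0,0.01,0,0,0,-0.3],[0,0,0.0095,0,0,0,-0.3],[0,0,0,0,0,0,-0.3],[0,0,0,0,0,0,0]]}'; python3 -m crank '{"increments":[[0,0,0,0,0,0,0.3],[0,0,0,0,0,0,0.6],[0,0,0,0,0,0,1],[0,0,0,0,0,0,1],[0,0,0,0,0,0,1]]}' 60
```

```text
time_s: 19.2
tcp_pos: [0.4367, 0.3995, 0.1105]
tool_rot: [[0.982, 0.19, -0.001], [0.19, -0.982, -0.001], [-0.001, 0.001, -1.0]]
wrist_force: [-0.6, -0.3, -0.3]
grip_width: 0.0555
grip_force: 0.0
time_s: 19.82
tcp_pos: [0.4375, 0.4005, 0.0774]
tool_rot: [[0.982, 0.191, 0.001], [0.191, -0.982, 0.0], [0.001, -0.0, -1.0]]
wrist_force: [-0.5, 0.6, -0.5]
grip_width: 0.0425
grip_force: 0.0
time_s: 20.45
tcp_pos: [0.4382, 0.4002, 0.0778]
tool_rot: [[0.982, 0.191, 0.002], [0.191, -0.982, -0.0], [0.002, 0.001, -1.0]]
wrist_force: [2.5, -3.3, 5.5]
grip_width: 0.0041
grip_force: 70.0
```

```bash
python3 -m crank '{"increments":[[0,0,-0.02,0,0,0,1],[0,0,-0.03,0,0,0,1],[0,0,-0.04,0,0,0,1],[0,0,-0.04,0,0,0,1],[0,0,0,0,0,0,1]]}'
python3 - <<'E'
from h import *
im=imaging.get_image("top").astype(int)
sub=im[178:240,342:408];m=((sub.min(2)>175)&(sub[...,0]<226)&(sub.max(2)-sub.min(2)<14)).astype(np.uint8)
m=cv2.morphologyEx(m,cv2.MORPH_OPEN,np.ones((3,3)))
c=max(cv2.findContours(m,0,1)[0],key=cv2.contourArea);print(cv2.contourArea(c),sub[30,30],sub[30,62])
e=cv2.fitEllipse(c);print(e)
p=ray("top",np.array(e[0])+[342,178],.056)[0];print("pan",p)
my=np.array([-.191,.982,0]);T=p+.038*my;s=ctrl.read_state();R=np.array(s["tool_rot"]);T[2]=.134
print(T,R.T@(T-s["tcp_pos"]))
sc=imaging.get_image("scene");q=proj("scene",[.445,.38,.15])[0].astype(int);x,y=q;print(q)
a=cv2.resize(sc[y-50:y+50,x-60:x+60],(480,400),interpolation=3);b=cv2.resize(im.astype(np.uint8)[178:240,342:408],(320,300),interpolation=3)
cv2.imwrite("pics/e1.png",np.hstack([a,np.vstack([b,np.zeros((100,320,3),np.uint8)])])[:,:,::-1])
E
```

```text
time_s: 21.08
tcp_pos: [0.4382, 0.4019, 0.2109]
tool_rot: [[0.982, 0.191, 0.005], [0.19, -0.982, 0.005], [0.006, -0.004, -1.0]]
wrist_force: [0.4, 0.5, -3.3]
grip_width: 0.0036
grip_force: 67.7Traceback (most recent call last):
  File "<stdin>", line 5, in <module>
ValueError: max() iterable argument is empty
```

```bash
cat > pan.py <<'E'
from h import *
im=imaging.get_image("top").astype(int)
sub=im[178:240,342:408];ref=sub[30,30];print(ref,sub[30,62])
m=(np.abs(sub-ref).max(2)<14).astype(np.uint8)
m=cv2.morphologyEx(m,cv2.MORPH_OPEN,np.ones((3,3)))
c=max(cv2.findContours(m,0,1)[0],key=cv2.contourArea);print(cv2.contourArea(c))
e=cv2.fitEllipse(c);print(e)
p=ray("top",np.array(e[0])+[342,178],.056)[0];print("pan",p)
my=np.array([-.191,.982,0]);T=p+.038*my;s=ctrl.read_state();R=np.array(s["tool_rot"]);T[2]=.134
print(T,R.T@(T-s["tcp_pos"]))
sc=imaging.get_image("scene");q=proj("scene",[.445,.38,.15])[0].astype(int);x,y=q;print(q)
a=cv2.resize(sc[y-50:y+50,x-60:x+60],(480,400),interpolation=3);b=cv2.resize(im.astype(np.uint8)[178:240,342:408],(320,300),interpolation=3)
cv2.imwrite("pics/e1.png",np.hstack([a,np.vstack([b,np.zeros((100,320,3),np.uint8)])])[:,:,::-1])
E
python3 pan.py
```

```text
[227 224 220] [248 248 240]
1321.5
((30.364994049072266, 28.870805740356445), (39.42387771606445, 42.796390533447266), 132.5332794189453)
pan [ 0.51596411 -0.24119196  0.056     ]
[ 0.50870611 -0.20387596  0.134     ] [-0.04369677  0.60689178  0.07173283]
[207 167]
```

View pics/e1.png

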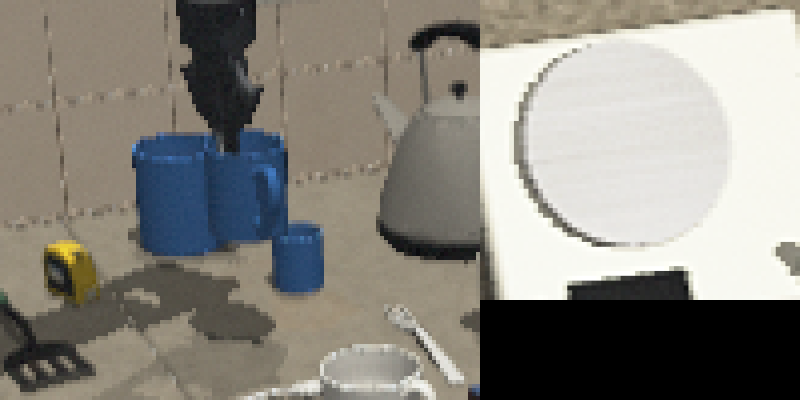

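The middle mug hangs upright from the gripper, free of everything, and the pan centre is at about (0.5145,-0.2405). I'll carry it over at moderate speed.

```bash
python3 -m crank '{"increments":[[-0.001,0.015,0,0,0,0,1],[-0.003,0.04,0,0,0,0,1],[-0.0035,0.045,0,0,0,0,1],[-0.0035,0.045,0,0,0,0,1],[-0.0035,0.045,0,0,0,0,1]]}'; python3 -m crank '{"increments":[[-0.0035,0.045,0,0,0,0,1],[-0.0035,0.045,0,0,0,0,1],[-0.0035,0.045,0,0,0,0,1],[-0.0035,0.045,0,0,0,0,1],[-0.0035,0.045,0,0,0,0,1]]}'; python3 -m crank '{"increments":[[-0.0035,0.045,0,0,0,0,1],[-0.0035,0.045,0,0,0,0,1],[-0.0035,0.045,0,0,0,0,1],[-0.003,0.035,0,0,0,0,1],[-0.0015,0.022,0,0,0,0,1]]}';python3 -m crank '{"increments":[[0,0,0.02,0,0,0,1],[0,0,0.02,0,0,0,1],[0,0,0,0,0,0,1],[0,0,0,0,0,0,1],[0,0,0,0,0,0,1]]}'
python3 - <<'E'
from h import *
s=ctrl.read_state();R=np.array(s["tool_rot"]);print(s["tcp_pos"],R.T@(np.array([.507,-.2035,.134])-s["tcp_pos"]))
sc=imaging.get_image("scene")
cv2.imwrite("pics/f1.png",cv2.resize(sc[195:325,230:370],(640,594),interpolation=3)[:,:,::-1])
E
```

```text
time_s: 21.85
tcp_pos: [0.4582, 0.2088, 0.2054]
tool_rot: [[0.982, 0.19, -0.003], [0.19, -0.982, -0.001], [-0.003, 0.0, -1.0]]
wrist_force: [1.1, 0.4, -3.2]
grip_width: 0.0039
grip_force: 67.4
time_s: 22.48
tcp_pos: [0.4836, -0.015, 0.2055]
tool_rot: [[0.982, 0.19, -0.003], [0.19, -0.982, 0.001], [-0.002, -0.001, -1.0]]
wrist_force: [-0.5, -0.1, -3.0]
grip_width: 0.0035
grip_force: 67.4
time_s: 23.1
tcp_pos: [0.5056, -0.206, 0.2055]
tool_rot: [[0.982, 0.189, -0.002], [0.189, -0.982, 0.002], [-0.002, -0.002, -1.0]]
wrist_force: [-0.1, 0.8, -3.3]
grip_width: 0.0037
grip_force: 67.5
time_s: 23.72
tcp_pos: [0.5073, -0.2047, 0.1681]
tool_rot: [[0.982, 0.191, 0.002], [0.191, -0.982, -0.001], [0.001, 0.001, -1.0]]
wrist_force: [0.3, 0.5, -2.7]
grip_width: 0.0035
grip_force: 67.5
[ 0.50730154 -0.20470086  0.1680501 ] [-0.00011126 -0.00127822  0.03404844]
```

View pics/f1.png

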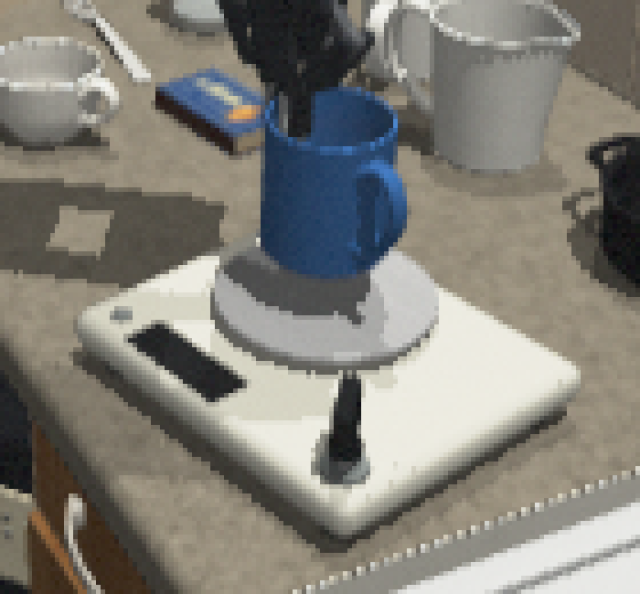

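The mug hangs upright, centred over the pan: rim centre x≈331, bottom centre ≈325, pan centre ≈325 in the crop. I'll lower it gently.

```bash
python3 -m crank '{"increments":[[0,-0.0013,0.012,0,0,0,1],[0,0,0.012,0,0,0,1],[0,0,0.006,0,0,0,1],[0,0,0,0,0,0,1],[0,0,0,0,0,0,1]]}'; python3 -m crank '{"increments":[[0,0,0.0015,0,0,0,1],[0,0,0.001,0,0,0,1],[0,0,0,0,0,0,1],[0,0,0,0,0,0,1],[0,0,0,0,0,0,1]]}'
```

```text
time_s: 24.4
tcp_pos: [0.5067, -0.2034, 0.1371]
tool_rot: [[0.982, 0.191, 0.0], [0.191, -0.982, -0.0], [0.0, 0.0, -1.0]]
wrist_force: [0.1, -0.2, -2.6]
grip_width: 0.0036
grip_force: 67.5
time_s: 25.02
tcp_pos: [0.5067, -0.2032, 0.1348]
tool_rot: [[0.982, 0.191, 0.0], [0.191, -0.982, -0.0], [0.0, 0.0, -1.0]]
wrist_force: [-0.7, 2.9, 0.3]
grip_width: 0.0034
grip_force: 68.5
```

```bash
python3 -m crank '{"increments":[[0,0,0.0005,0,0,0,1],[0,0,0,0,0,0,1],[0,0,0,0,0,0,0.8],[0,0,0,0,0,0,0.6],[0,0,0,0,0,0,0.3]]}' 20; python3 -m crank '{"increments":[[0,0,0,0,0,0,0],[0,0,0,0,0,0,0],[0,0,-0.02,0,0,0,0],[0,0,-0.03,0,0,0,0],[0,0,-0.05,0,0,0,0]]}'; python3 -m crank '{"increments":[[0,-0.04,-0.04,0,0,0,0],[-0.03,-0.05,0,0,0,0,0],[-0.03,-0.05,0,0,0,0,0],[-0.03,-0.05,0,0,0,0,0],[0,0,0,0,0,0,0]]}'; python3 look.py s8; python3 tr3.py s8
python3 - <<'E'
from h import *
sc=imaging.get_image("scene");im=imaging.get_image("top")
a=cv2.resize(sc[205:315,235:365],(455,385),interpolation=3);b=cv2.resize(im[175:250,330:430],(345,385),interpolation=3)
cv2.imwrite("pics/g1.png",np.hstack([a,b])[:,:,::-1])
hsv=cv2.cvtColor(im,cv2.COLOR_RGB2HSV);m=((hsv[...,0]>100)&(hsv[...,0]<125)&(hsv[...,1]>110)).astype(np.uint8);m[:,:335]=0;m[:,425:]=0
c=max(cv2.findContours(m,0,2)[0],key=cv2.contourArea);print(cv2.boundingRect(c))
E
```

```text
time_s: 25.65
tcp_pos: [0.5066, -0.2036, 0.1339]
tool_rot: [[0.982, 0.191, 0.0], [0.191, -0.982, -0.001], [0.0, 0.001, -1.0]]
wrist_force: [0.1, 0.2, -0.2]
grip_width: 0.0296
grip_force: 0.0
time_s: 26.28
tcp_pos: [0.5054, -0.2026, 0.2331]
tool_rot: [[0.982, 0.191, -0.004], [0.191, -0.982, 0.002], [-0.003, -0.003, -1.0]]
wrist_force: [-0.0, -0.2, 0.2]
grip_width: 0.0424
grip_force: 0.0
time_s: 26.9
tcp_pos: [0.3802, -0.0319, 0.2738]
tool_rot: [[0.981, 0.194, 0.002], [0.194, -0.981, -0.001], [0.001, 0.001, -1.0]]
wrist_force: [0.2, -0.4, -0.6]
grip_width: 0.0427
grip_force: 0.0
27.1 0.992331926804725 [-0.03933011  0.48357294 -0.21620975] [ 0.02781135 -0.01077077 -0.01801915]
s8 FL [ 0.017 -0.091] 0.993
s8 BL [0. 0.] 0
s8 BR [-0.016 -0.123] 0.994
s8 FR [-0.664 -0.237] 0.979
s8 FRr [-0.078 -0.057] 0.991
(360, 191, 39, 29)
```

View pics/g1.png

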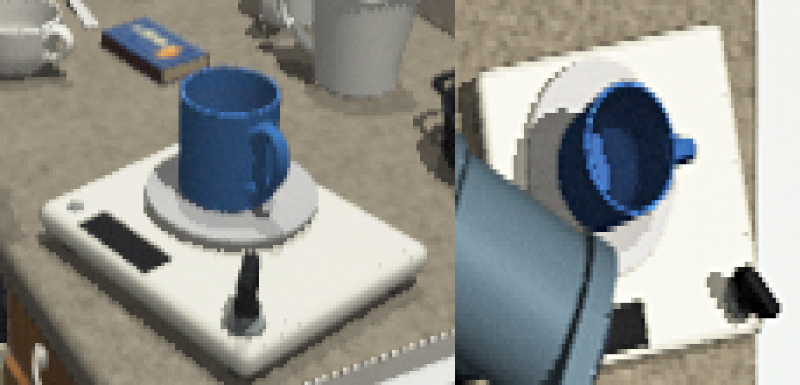

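```bash
python3 -c "
from h import *
print(ray('top',[381.3,203],.15))"
```

```text
[[ 0.51322479 -0.23850424  0.15      ]]
```

The mug stands upright within about 2 mm of the pan's centre. The screw has turned 2.80 rad (5.3 mm): contact is confirmed, and with a starting gap of at least 3 mm this stays under the lift limit. The hand is clear, so I'm handing in.

```bash
python3 -c "
from rig import job
print(job.sign_off())"
```

```text
the job is handed in; nothing more can be done
None
```

I turned the foot's wing 2.80 rad clockwise (contact seen in the images, all four feet judged down), stood the middle-sized mug upright within about 2 mm of the pan's centre, and handed the job in at about 27 s; no verdict came back.

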